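Open the port of a block heater and hold a thermometer stem centred in it

ROBOT

A 6-joint arm with a two-finger parallel gripper is mounted at the origin on a cart in front of the work surface, level with it; the furniture and walls round the work are solid. World frame = base frame: x ahead of the robot, y to its left, z up, the work surface at z = 0. Lengths are in m, angles in degrees, forces in N, time in s.
With the tool pointing down it reaches from about 0.3 to 0.75 m from the base axis. Payload 8.5 kg.
Tool frame: the origin (TCP) lies at the very end of the fingers, on their centre line; the grasp point (between the pads) lies 19 mm behind it; z points along the fingers, y is the line along which they close (so a half turn about z gives the same grasp; the last joint's range is limited). The gripper opens to 85 mm and grips with 20 to 120 N. Pads are 22 mm wide; open, the fingers measure 114 mm over their backs; the gripper's body (76 mm by 85 mm) begins 54 mm behind the grasp point. The pads swing forward as they close: fully open they stand 13 mm farther back than shut.
Start: joints at [60.774, 21.807, 74.336, -0, 83.858, -12.336], TCP at [0.16, 0.526, 0.231] pointing down, gripper open.
Joint ranges: [-178.18, 178.18], [-50.72, 133.34], [12.68, 142.11], [-81.47, 261.47], [9.98, 163.14], [-165.26, 165.26]. Speed limits (degrees/s): [136.94, 136.94, 180, 180, 180, 180].

INTERFACE

Orientations are given as a 3x3 rotation matrix whose columns are the frame's x, y, z axes.
In Python, from rig import env, optics, spotter gives the robot as it stands.
- The arm moves only by the shell command python3 -m crank 'ROWS' [FORCE]. ROWS is JSON, one flat list of numbers, 5 for each row, row after row: the finger opening in cm, from 0 to 8.54, then the shift along the tool's x, y, z in cm, then the turn about the tool's z in rad. A call has exactly 8 rows; each row shifts and turns the commanded pose from where the row before left it, along the tool's axes as they then stand; what a row does not reach is not made up. A row lasts 1/12 s, in which the tool goes at most 41.7 mm and 7.16 degrees, less where a joint would pass 70% of its speed; a pose out of reach is approached as far as the arm can. A call is refused whole if a number of a shift passes 4.17 or a number of a turn 0.125, either way. A call with a gripper value outside its range is refused whole. The fingers move at their own pace and stop on an object; FORCE is the grip in N (left out, the last holds). Time passes only in rows, so rows that do not move let the fingers close, or fill a call up. It gives the time, the measured TCP pose, the force, the opening and the grip force at its end, in the units of the state.
- env.observe(): the state, without advancing time (a new reading comes with each control period).
- optics.get_image(name): name is "scene" or "top" or "wrist"; returns a dict with "color" (420x560x3 uint8, red, green, blue), "intrinsics" (3x3 intrinsics, pixels), "pose" (4x4, takes a point from camera to world coordinates). Camera axes: x right, y up, looking along -z (the intrinsics and any distortion apply to the point x, -y, -z); pixel columns grow to the right and rows downward; lengths in m; the calibration is good to about 2 mm. The wrist camera is an equidistant fisheye: a pixel r from the principal point sees the ray r / f radians off the axis. A picture is of the moment at which its call begins. There is no depth.
- env.close_job(): hands the job in; it is judged then, once.
Trained networks look in a picture, given as the dict that the camera call returned (one of the last four; its "shot" number tells which), for a name from the list of things; names that differ only in an ending like _2 or _b are one class to them, and where a whole thing is asked for, a point or a joint stands for the part that bears it (a point fixed in the world has none). Each returns a list of dicts, best first, with "score" (0 to 1); they miss things now and then, are a little off and sometimes report something else, mostly with a low value. They report only what shows in the picture. A call takes as long as a camera call. They do not tell look-alikes from the thing itself.
- spotter.look_for(picture, query): "at" ([column, row] as shares, 0 to 1, of the picture: columns of its width, rows of its height, amid what is visible of it).
The state is a dict: "time_s": time; "q": joint angles; "qvel": joint speeds; "joint_efforts": joint torques, N m; "position": TCP position; "tool_rot": TCP orientation; "ft_force": force on the tool from outside, world axes, zero at the start; "wrist_torque": the same for the moment, N m; "grip_width": finger opening in m; "gripper_force": force on a finger pad.
Only numpy, scipy, OpenCV 4.12 (cv2) and the standard library are available. Lean on these libraries where they do the work, as an engineer would, in place of code of your own. Each camera call takes 0.05 s, during which the arm holds its last target. There are 200 camera calls.

TASK

Check the block heater's temperature: turn the bar knob on top of it clockwise, seen from above, until the port cover clicks past its detent and stays fully swung aside, then take the stick thermometer out of its stand and lower its thin stem upright through the guide collar that the cover was closing, until the dark immersion ring on the stem is level with the collar's rim. Metal contact would spoil the reading, so the thermometer must never touch the collar, the cover or any other part of the heater, and the small things standing about stay where they are. Finish while holding the thermometer there, still, upright and centred in the collar: do not let go of it or put it down.

Things in the scene. Friction and masses are not known exactly. Their poses are not given: they have to be found in the camera images.
- block_heater: white box 110 (x) x 160 (y) mm with a metal top 90 mm above the bench, fixed; origin under its middle at bench level, x to its back, y to its left seen from the front. 15 mm in front of the middle stand the guide collar (32 mm left) and the cover's pivot with the knob (32 mm right). Heights above bench: knob 140, open or closed cover 111, collar 102 mm.
- port (a point): centre of the guide collar's mouth, at its rim, 102 mm above the bench; z up. The bore is round, 16 mm across, straight down for 40 mm; below it the heater is hollow down to 12 mm above the bench. The collar is 25 mm across outside, with a 38 mm flange at its foot.
- port_cover (a joint): port cover (33 mm disc on a 64 mm arm), rad: 0 closed, 1 mm above the collar; 1.047 fully open at its stop; grows clockwise from above. A spring detent holds both ends: turning against it takes about 0.13 N m from 0 on, falling to nothing at 0.52; beyond that the spring throws it on to 1.047, where it stays when released; let go earlier it springs back to 0.
- knob_grip (a point): on the pivot axis, 133 mm above the bench, in the knob: a black bar 44 mm long, 14 thick, from 110 to 140 mm above the bench, turning with the cover. This frame turns with it: y along the bar from the pivot to the cover's disc, x across the thickness, z up. Hub and arm below reach 112 mm. Grip across the thickness, fingertips not below 113 mm.
- thermometer: loose, about 70 g; origin at the stem's tip, z up along it. Steel stem 6 mm across, 125 mm long; then a round shoulder 21 mm across, 8 high; then a white handle 24 (x) by 18 (y) mm, from 131 to 207 mm above the tip, display on its -x side. It hangs upright in the stand by its shoulder, tip 20 mm and top 227 mm above the bench.
- stem_tip (a point): the tip of the stem (the thermometer's origin)
- stem_ring (a point): centre of the dark immersion ring on the stem, 3 mm high, 70 mm above the tip; flush with the stem to within 0.5 mm
- handle (a point): point to grip in the handle, 170 mm above the tip (38 mm below the handle's top); grip across the 18 mm, along y
- probe_stand: the thermometer's stand, fixed: round foot 76 mm across, a post at its +x side and an arm 58 x 28 x 6 mm, top 145 mm above the bench, with a 10 mm hole for the stem; origin at bench level straight below the hole. The stem comes out straight up (lift by at least 130 mm); nothing of the stand is higher than 147 mm.
- vial_9: bystander: small clear serum vial, 17 mm across, 49 tall, behind and left of the heater; leave it
- petri_dish: bystander: closed petri dish, 91 mm across, 15 tall, left of the heater near the bench edge; leave it
- serum_vial_a: bystander: small clear serum vial, 17 mm across, 49 tall, close to the heater's left side; leave it
- serum_vial_b: bystander: short clear serum vial, 17 mm across, 39 tall, close to the stand's right side; leave it
- bottle_cap_white: bystander: small dark bottle with a white cap, 19 mm across, 46 tall, left of the heater; leave it
- marker_blue: bystander: marker pen, 131 x 13 x 12 mm, lying on the note pad at the right; leave it
- cotton_ball: bystander: cotton ball, about 23 mm, far back left; leave it
Mind the look-alikes: they are no part of the job. Leave any red look-alike of the thermometer alone.

How it is judged (in metres and radians):
On the way, in this order (a step that is already met when the one before it is completed fails the run):
1. the port cover has clicked over and stays open (value of joint port_cover above 0.95 rad), for 0.3 s.
2. the thermometer is lifted out of its stand (height (world z) of stem_tip above 0.125 m and contact force between thermometer and probe_stand below 0.1 N), for 0.1 s.
At the end, for the whole second after the job is handed in: The cover stands open (over 0.95 rad); the gripper still holds the thermometer (over 1 N) at rest and upright (within 0.08 rad), carried by nothing else; its immersion ring is within 6 mm of the height of the collar's rim, and both ring and tip are within 3.5 mm of the bore's axis (value of joint port_cover above 0.95 rad and horizontal distance between each of stem_tip, stem_ring and port below 0.0035 m and z of stem_ring in the frame of port between -0.006 and 0.006 m and angle between thermometer's own z axis and vertical below 0.08 rad and linear speed of thermometer below 0.01 m/s and contact force between the fingers and thermometer above 1 N and contact force between thermometer and block_heater below 0.1 N and contact force between thermometer and probe_stand below 0.1 N); the arm keeps its last pose, push and grip.
It fails at once if the thermometer touches the heater (more than 0.3 N) (contact force between thermometer and block_heater above 0.3 N).
It fails at once if a bystander is moved more than 20 mm (distance of any of vial_9, petri_dish, serum_vial_a, serum_vial_b, bottle_cap_white, marker_blue, cotton_ball from where it was at the start of the episode above 0.02 m).
It also fails if it takes over 69 s, if anything falls off the work surface, if the arm or the gripper's body presses on something with over 40 N, if the wrist force passes 120 N, or if a joint passes its speed limit or range.

## Working session

There is one attempt and no reset: what is moved stays moved. The work goes in short steps, Python scripts to look and compute and a shell command to move; the robot and the scene stay as the last step left them, time stands still between calls to the robot, and variables do not carry over. Pictures are saved under pics/ and viewed, at most 10 in all, crops included, and the job is handed in when it is done.

```bash
mkdir -p pics; ls; python3 - <<'E'
from rig import env, optics, spotter
import cv2, numpy as np
s=env.observe(); print(s['time_s'],s['position'],s['tool_rot'],s['grip_width'])
for n in ['scene','top']:
    p=optics.get_image(n); cv2.imwrite(f'pics/{n}0.png',p['color'][:,:,::-1]); print(n,p['intrinsics'],np.round(p['pose'],3).tolist())
    for q in ['block_heater','thermometer','probe_stand','port_cover','knob_grip','handle','stem_ring','stem_tip','port']:
        try: print(q,[(round(d['score'],2),round(d['at'][0]*560),round(d['at'][1]*420)) for d in spotter.look_for(p,q)][:4])
        except Exception as e: print(q,e)
E
```

```text
pics
0.0 [0.15964839 0.52601301 0.23072038] [[-9.56868170e-01  2.90521604e-01 -7.08636633e-04]
 [ 2.90522299e-01  9.56867400e-01 -1.25439335e-03]
 [ 3.13642924e-04 -1.40616381e-03 -9.99998962e-01]] 0.08545239427423208
scene [[473.59450497   0.         283.2032861 ]
 [  0.         473.59450497 203.91143181]
 [  0.           0.           1.        ]] [[0.883, 0.341, -0.323, 0.127], [-0.47, 0.639, -0.609, -0.775], [-0.002, 0.689, 0.724, 1.097], [0.0, 0.0, 0.0, 1.0]]
block_heater [(0.78, 266, 233), (0.57, 265, 222), (0.36, 340, 267)]
thermometer [(0.86, 302, 268), (0.77, 330, 203)]
probe_stand [(0.79, 306, 304)]
port_cover [(0.79, 263, 221), (0.68, 303, 307)]
knob_grip [(0.51, 265, 220)]
handle [(0.88, 298, 268), (0.65, 328, 202), (0.45, 254, 179)]
stem_ring [(0.87, 298, 264), (0.57, 329, 203)]
stem_tip [(0.77, 296, 267), (0.74, 330, 201), (0.31, 267, 232)]
port [(0.66, 269, 234)]
top [[534.80758802   0.         286.20422856]
 [  0.         534.80758802 212.60735795]
 [  0.           0.           1.        ]] [[0.02, 0.998, -0.056, 0.475], [-1.0, 0.02, -0.015, 0.013], [-0.014, 0.056, 0.998, 1.409], [0.0, 0.0, 0.0, 1.0]]
block_heater [(0.96, 294, 232)]
thermometer [(0.67, 321, 172), (0.58, 390, 246)]
probe_stand [(0.6, 376, 241), (0.19, 294, 243)]
port_cover [(0.9, 291, 242)]
knob_grip [(0.6, 289, 236), (0.29, 192, 164)]
handle [(0.64, 320, 168), (0.61, 392, 247)]
stem_ring [(0.68, 389, 248)]
stem_tip [(0.53, 319, 168)]
port [(0.86, 290, 232)]
```

```bash
python3 - <<'E'
import cv2, numpy as np
t=cv2.imread('pics/top0.png'); s=cv2.imread('pics/scene0.png')
a=cv2.resize(t[130:310,210:450],None,fx=3.33,fy=3.33,interpolation=cv2.INTER_CUBIC)[:600,:800]
cv2.imwrite('pics/topc.png',a)
E
```

```text
(no output)
```

View pics/scene0.png

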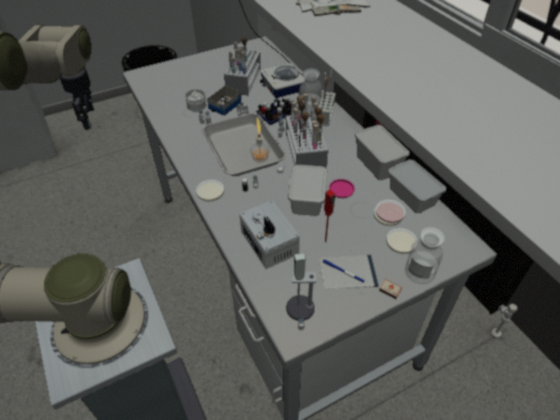

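View pics/topc.png

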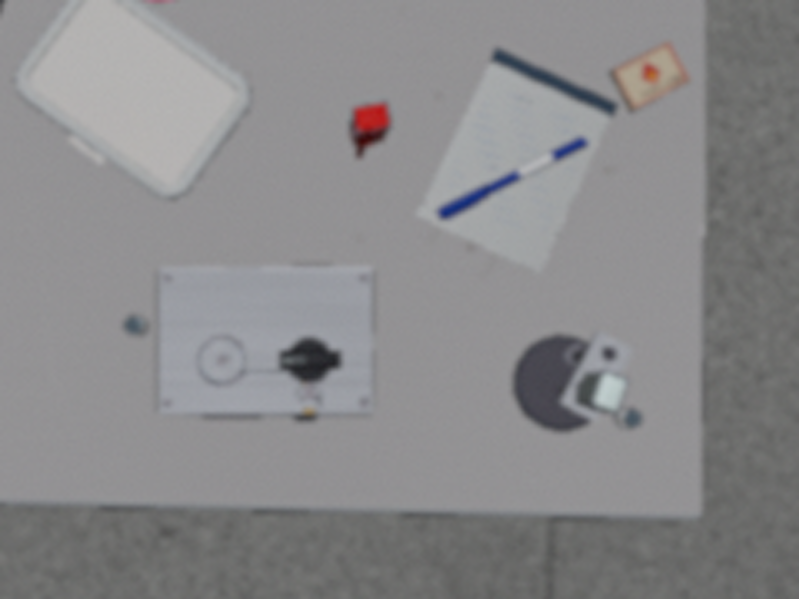

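White-handled thermometer in its stand: scene (300,266), top (393,247). The red one at scene (330,203), top (321,170) is the look-alike, so I leave it. In the top crop the knob is at (310,360), the disc at (222,360), and the closed cover's arm lies along y.

```bash
cat > h.py <<'E'
from rig import env, optics, spotter
import cv2, numpy as np
def ray(p,u,v):
    K=p['intrinsics'];M=p['pose'];d=np.array([(u-K[0,2])/K[0,0],-(v-K[1,2])/K[1,1],-1.])
    return M[:3,3],M[:3,:3]@d
def wray(p,u,v):
    K=p['intrinsics'];M=p['pose'];x=(u-K[0,2])/K[0,0];y=(v-K[1,2])/K[1,1];r=np.hypot(x,y)+1e-12
    return M[:3,3],M[:3,:3]@np.array([np.sin(r)*x/r,-np.sin(r)*y/r,-np.cos(r)])
def at(od,z): o,d=od; return np.round(o+d*(z-o[2])/d[2],4)
def proj(p,X):
    K=p['intrinsics'];M=p['pose'];c=M[:3,:3].T@(np.asarray(X)-M[:3,3]);return K[0,0]*c[0]/-c[2]+K[0,2],-K[1,1]*c[1]/-c[2]+K[1,2]
def wproj(p,X):
    K=p['intrinsics'];M=p['pose'];c=M[:3,:3].T@(np.asarray(X)-M[:3,3]);t=np.arctan2(np.hypot(c[0],c[1]),-c[2]);h=np.hypot(c[0],c[1])+1e-12
    return K[0,0]*t*c[0]/h+K[0,2],-K[1,1]*t*c[1]/h+K[1,2]
E
python3 - <<'E'
from h import *
p=optics.get_image('top')
for n,u,v,z in [('knob',310,360,.14),('disc',222,360,.111),('c1',157,268,.09),('c2',374,266,.09),('c3',375,413,.09),('c4',158,413,.09),('handletop',609,391,.227),('foot',560,383,0),('vialb',628,412,.03),('post',608,354,.145),('viala',135,325,.03)]:
    print(n,at(ray(p,210+u/3.333,130+v/3.333),z))
w=optics.get_image('wrist');print(w['intrinsics'],np.round(w['pose'],3))
E
```

```text
knob [ 0.4871 -0.0094  0.14  ]
disc [0.4861 0.0541 0.111 ]
c1 [0.5535 0.1045 0.09  ]
c2 [ 0.5581 -0.0564  0.09  ]
c3 [ 0.4495 -0.0589  0.09  ]
c4 [0.4462 0.1012 0.09  ]
handletop [ 0.4699 -0.2055  0.227 ]
foot [ 0.4743 -0.209   0.    ]
vialb [ 0.4531 -0.2567  0.03  ]
post [ 0.4956 -0.2197  0.145 ]
viala [0.5125 0.1247 0.03  ]
[[325.1922621    0.         284.58580601]
 [  0.         325.1922621  207.15667157]
 [  0.           0.           1.        ]] [[ 0.292 -0.906 -0.306  0.082]
 [ 0.957  0.276  0.093  0.55 ]
 [ 0.    -0.319  0.948  0.374]
 [ 0.     0.     0.     1.   ]]
```

```bash
python3 -m crank '[8.54,-2.93,-2.61,0,0, 8.54,-2.93,-2.61,0,0, 8.54,-2.93,-2.61,0,0, 8.54,-2.93,-2.61,0,0, 8.54,-2.93,-2.61,0,0, 8.54,-2.93,-2.61,0,0, 8.54,-2.93,-2.61,0,0, 8.54,-2.93,-2.61,0,0]' 60
python3 -m crank '[8.54,-2.93,-2.61,0,0, 8.54,-2.93,-2.61,0,0, 8.54,-2.93,-2.61,0,0, 8.54,-2.93,-2.61,0,0, 8.54,-2.93,-2.61,0,0, 8.54,-2.93,-2.61,0,0, 8.54,-2.93,-2.61,0,0, 8.54,-2.93,-2.61,0,0]'
python3 -m crank '[8.54,0,0,0,0.12, 8.54,0,0,0,0.12, 8.54,0,0,0,0.12, 8.54,0,0,0,0.12, 8.54,0,0,0,0.12, 8.54,0,0,0,0.12, 8.54,0,0,0,0.12, 8.54,0,0,0,0.12]'
python3 -m crank '[8.54,0,0,0,0.12, 8.54,0,0,0,0.12, 8.54,0,0,0,0.08, 8.54,0,0,0,0, 8.54,0,0,0,0, 8.54,0,0,0,0, 8.54,0,0,0,0, 8.54,0,0,0,0]'
python3 - <<'E'
from h import *
s=env.observe(); print(s['time_s'],s['position'],s['q'],np.round(s['tool_rot'],3).tolist())
w=optics.get_image('wrist');cv2.imwrite('pics/w1.png',w['color'][:,:,::-1]);print(np.round(w['pose'],3).tolist())
for n,q in [('knob','knob_grip'),('port','port'),('cover','port_cover')]:
    print(q,[(round(d['score'],2),round(d['at'][0]*560),round(d['at'][1]*420)) for d in spotter.look_for(w,q)][:4])
for X in [(.487,-.0094,.14),(.4855,.0545,.111)]: print(wproj(w,X))
E
```

```text
time_s: 1.77
position: [0.3239, 0.2567, 0.2316]
tool_rot: [[-0.957, 0.29, 0.001], [0.29, 0.957, 0.0], [-0.001, 0.0, -1.0]]
ft_force: [0.7, 0.8, 0.2]
grip_width: 0.0855
gripper_force: 0.0
time_s: 2.43
position: [0.4877, -0.0115, 0.2315]
tool_rot: [[-0.957, 0.291, 0.0], [0.291, 0.957, -0.0], [-0.0, 0.0, -1.0]]
ft_force: [-0.3, 0.7, 0.0]
grip_width: 0.0855
gripper_force: 0.0
time_s: 3.1
position: [0.4871, -0.0096, 0.2314]
tool_rot: [[-0.305, 0.952, 0.0], [0.952, 0.305, -0.0], [-0.0, 0.0, -1.0]]
ft_force: [-0.6, -0.1, -0.0]
grip_width: 0.0856
gripper_force: 0.0
time_s: 3.77
position: [0.487, -0.0095, 0.2313]
tool_rot: [[0.003, 1.0, -0.0], [1.0, -0.003, -0.0], [-0.0, -0.0, -1.0]]
ft_force: [0.1, -1.6, -0.3]
grip_width: 0.0854
gripper_force: 0.0
3.7667 [ 0.48704225 -0.00952272  0.23132046] [-1.50776075e+01  1.54923958e+01  8.38993944e+01 -4.45134455e-04
  8.06086800e+01 -1.49121229e+01] [[0.003, 1.0, -0.0], [1.0, -0.003, -0.0], [-0.0, -0.0, -1.0]]
[[1.0, 0.004, 0.001, 0.488], [-0.004, 0.948, 0.319, 0.072], [0.0, -0.319, 0.948, 0.374], [0.0, 0.0, 0.0, 1.0]]
knob_grip [(0.92, 286, 169)]
port [(0.72, 302, 152), (0.42, 287, 165)]
port_cover [(0.87, 286, 166)]
(np.float64(283.58400004856617), np.float64(210.92370271424153))
(np.float64(281.4446635568779), np.float64(123.50494680754358))
```

View pics/w1.png

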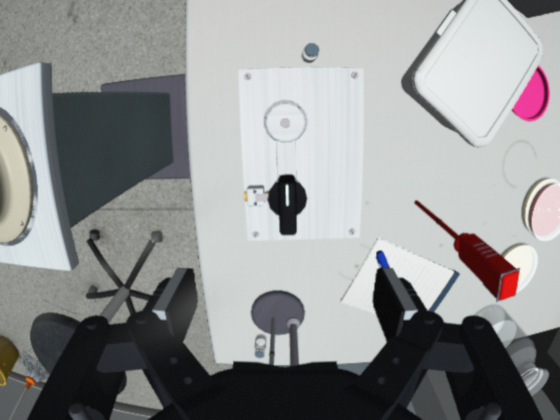

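```bash
python3 - <<'E'
from h import *
w=optics.get_image('wrist')
g=cv2.cvtColor(w['color'],cv2.COLOR_RGB2GRAY); m=(g[160:245,262:315]<40).astype(np.uint8)
n,l,st,c=cv2.connectedComponentsWithStats(m);i=1+np.argmax(st[1:,4]);print(st[i]+np.array([262,160,0,0,0]),c[i]+[262,160])
for r in range(160,245,4): 
    x=np.where(l[r-160]==i)[0]; print(r,x.min()+262 if len(x) else None,x.max()+262 if len(x) else None, end='; ')
print()
for nme,u,v,z in [('bar end near',287.5,176,.14),('bar end far',288.5,233.5,.14),('disc',285,122,.111),('hub',287,199,.112),('tl',242,68,.09),('tr',363,68,.09),('br',362,239,.09),('bl',247,240,.09)]:
    print(nme,at(wray(w,u,v),z))
E
```

```text
[ 269  176   37   58 1249] [287.01761409 202.71977582]
160 None None; 164 None None; 168 None None; 172 None None; 176 281 292; 180 279 294; 184 275 298; 188 273 301; 192 270 303; 196 269 304; 200 269 304; 204 270 304; 208 272 301; 212 276 297; 216 280 295; 220 280 295; 224 281 295; 228 281 295; 232 282 294; 236 None None; 240 None None; 244 None None; 
bar end near [0.49   0.0178 0.14  ]
bar end far [ 0.4907 -0.0281  0.14  ]
disc [0.4884 0.0557 0.111 ]
hub [ 0.4898 -0.0086  0.112 ]
tl [0.4519 0.1024 0.09  ]
tr [0.5562 0.1036 0.09  ]
br [ 0.5629 -0.0563  0.09  ]
bl [ 0.4515 -0.0563  0.09  ]
```

```bash
python3 -m crank '[6,0.1,0.2,2.9,-0.015, 5,0,0,2.9,0, 5,0,0,2.9,0, 5,0,0,2.8,0, 5,0,0,0,0, 1.2,0,0,0,0, 1.2,0,0,0,0, 1.2,0,0,0,0]' 25
python3 -m crank '[1.2,0,0,0,0, 1.2,0,0,0,0, 1.2,0,0,0,0, 1.2,0,0,0,0, 1.2,0,0,0,0, 1.2,0,0,0,0, 1.2,0,0,0,0, 1.2,0,0,0,0]'
```

```text
time_s: 4.68
position: [0.4897, -0.0087, 0.1181]
tool_rot: [[-0.011, 1.0, 0.002], [1.0, 0.011, -0.001], [-0.001, 0.002, -1.0]]
ft_force: [-17.5, 0.1, 12.0]
grip_width: 0.0143
gripper_force: 9.8
time_s: 5.35
position: [0.4892, -0.0088, 0.1182]
tool_rot: [[-0.012, 1.0, 0.002], [1.0, 0.012, -0.001], [-0.001, 0.002, -1.0]]
ft_force: [-4.1, -0.8, 5.8]
grip_width: 0.0133
gripper_force: 25.0
```

```bash
python3 -m crank '[1.2,0,-0.05,-0.1,0.1, 1.2,0,0,0,0.1, 1.2,0,0,0,0.1, 1.2,0,0,0,0.1, 1.2,0,0,0,0.1, 1.2,0,0,0,0.1, 1.2,0,0,0,0.1, 1.2,0,0,0,0.1]' 30
python3 -m crank '[1.2,0,0,0,0.1, 1.2,0,0,0,0.1, 1.2,0,0,0,0.04, 1.2,0,0,0,0, 1.2,0,0,0,0, 1.2,0,0,0,0, 1.2,0,0,0,0, 1.2,0,0,0,0]'
```

```text
time_s: 6.02
position: [0.4889, -0.0086, 0.1183]
tool_rot: [[0.713, 0.701, 0.002], [0.701, -0.713, -0.001], [0.001, 0.002, -1.0]]
ft_force: [0.9, -0.6, -3.9]
grip_width: 0.0134
gripper_force: 30.9
time_s: 6.68
position: [0.4889, -0.0086, 0.1183]
tool_rot: [[0.856, 0.517, 0.001], [0.517, -0.856, -0.0], [0.001, 0.001, -1.0]]
ft_force: [-2.4, 0.4, 6.9]
grip_width: 0.0135
gripper_force: 32.4
```

```bash
python3 -m crank '[5,0,0,0,0, 5,0,0,0,0, 5,0,0,0,0, 5,0,0,0,0, 5,0,0,-3,0, 5,0,0,-3,0, 5,0,0,-4,0, 5,0,0,-4,0]'
python3 -m crank '[5,0,0,-4,0, 5,0,0,-4,0, 5,0,0,-4,0, 5,0,0,-4,0, 5,0,0,0,0, 5,0,0,0,0, 5,0,0,0,0, 5,0,0,0,0]'
python3 - <<'E'
from h import *
s=env.observe(); print(s['q'])
w=optics.get_image('wrist');cv2.imwrite('pics/w2.png',w['color'][:,:,::-1])
t=optics.get_image('top');cv2.imwrite('pics/t2.png',t['color'][:,:,::-1])
for q in ['probe_stand','thermometer','handle','port','port_cover','knob_grip']:
    print(q,[(round(d['score'],2),round(d['at'][0]*560),round(d['at'][1]*420)) for d in spotter.look_for(w,q)][:4])
print(wproj(w,(.488,.0553,.102)), wproj(w,(.47,-.2055,.227)))
E
```

```text
time_s: 7.35
position: [0.488, -0.0084, 0.2587]
tool_rot: [[0.857, 0.516, -0.001], [0.516, -0.857, 0.0], [-0.001, -0.001, -1.0]]
ft_force: [0.8, -0.2, 0.3]
grip_width: 0.05
gripper_force: 0.0
time_s: 8.02
position: [0.4883, -0.0085, 0.4158]
tool_rot: [[0.857, 0.516, -0.003], [0.516, -0.857, 0.001], [-0.002, -0.002, -1.0]]
ft_force: [0.0, 0.4, -0.8]
grip_width: 0.0502
gripper_force: 0.0
[-1.49201301e+01  1.17838660e+01  5.91257490e+01 -1.53910371e-03
  1.09275450e+02  4.40377592e+01]
probe_stand [(0.85, 380, 218), (0.22, 164, 47)]
thermometer [(0.75, 403, 258), (0.63, 290, 30)]
handle [(0.86, 404, 259), (0.67, 288, 32)]
port [(0.96, 274, 138), (0.69, 120, 92), (0.55, 409, 125)]
port_cover [(0.56, 285, 142)]
knob_grip [(0.71, 288, 139)]
(np.float64(245.64211524299884), np.float64(136.91152240077741)) (np.float64(412.71339706603686), np.float64(274.1850430010553))
```

View pics/w2.png

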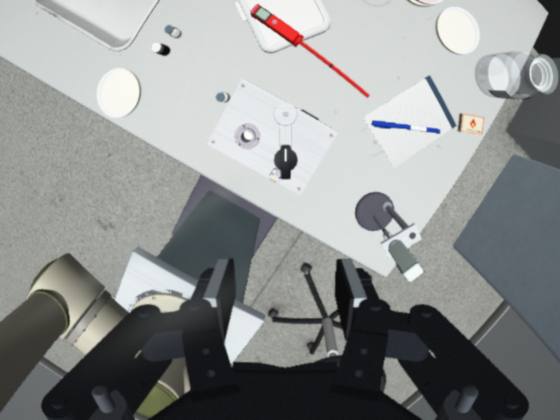

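```bash
python3 -m crank '[5,-1.95,2.66,1.6,0, 5,-1.95,2.66,1.6,0, 5,-1.95,2.66,1.6,0, 5,-1.95,2.66,1.6,0, 5,-1.95,2.66,1.6,0, 5,-1.95,2.66,1.6,0, 5,0,0,0,0.12, 5,0,0,0,0.12]'
python3 -m crank '[5,0,0,0,0.12, 5,0,0,0,0.12, 5,0,0,0,0.12, 5,0,0,0,0.12, 5,0,0,0,0.12, 5,0,0,0,0.12, 5,0,0,0,0.07, 5,0,0,0,0]'
python3 - <<'E'
from h import *
s=env.observe(); print(s['q'],s['position'])
w=optics.get_image('wrist')
cv2.imwrite('pics/w3.png',cv2.resize(w['color'][60:360,130:450,::-1],None,fx=2,fy=2,interpolation=cv2.INTER_CUBIC))
np.save('w3pose.npy',w['pose'])
print(wproj(w,(.47,-.2055,.227)),wproj(w,(.47,-.2055,.145)),wproj(w,(.47,-.2055,0)))
E
```

```text
time_s: 9.08
position: [0.47, -0.2073, 0.3199]
tool_rot: [[0.957, 0.289, -0.002], [0.289, -0.957, 0.002], [-0.002, -0.002, -1.0]]
ft_force: [0.1, 0.6, -0.0]
grip_width: 0.0499
gripper_force: 0.0
time_s: 9.75
position: [0.4706, -0.2056, 0.3213]
tool_rot: [[0.882, -0.471, -0.0], [-0.471, -0.882, 0.0], [-0.0, -0.0, -1.0]]
ft_force: [0.1, -1.5, 0.8]
grip_width: 0.0499
gripper_force: 0.0
[-3.68305714e+01  1.52234000e+01  6.93859933e+01 -7.92803978e-04
  9.53973122e+01  8.12824070e+01] [ 0.47058171 -0.20563683  0.32126427]
(np.float64(285.0178558087136), np.float64(212.009740474957)) (np.float64(284.93198184136526), np.float64(184.95772201308432)) (np.float64(284.849355115316), np.float64(159.48364432574888))
```

View pics/w3.png

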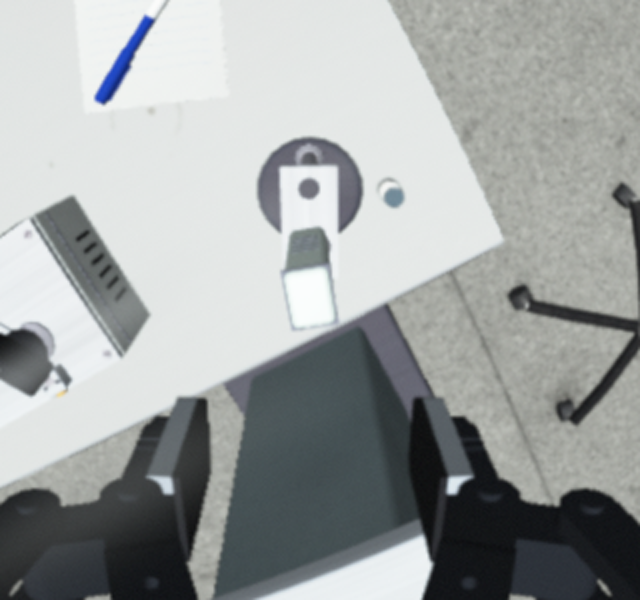

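```bash
python3 - <<'E'
from h import *
w=optics.get_image('wrist')
c=np.array([(283,272),(330,265),(338,322),(292,330)])/2+[130,60]
P=np.array([at(wray(w,*x),.227) for x in c]);print(P,P.mean(0))
for a,b in [(0,1),(1,2),(2,3),(3,0)]:
    d=P[b]-P[a];print(np.linalg.norm(d),np.degrees(np.arctan2(d[1],d[0])))
hs=at(wray(w,130+309/2,60+188/2),.145);print('armhole2',hs)
b=[at(wray(w,130+x/2,60+y/2),.0) for x,y in [(310,188)]];print('foot',b)
s=env.observe();R=s['tool_rot'];d=P.mean(0)-s['position'];print('tool shift cm',R.T@d*100, 'tool y ang',np.degrees(np.arctan2(R[1,1],R[0,1])))
E
```

```text
[[ 0.4862 -0.2025  0.227 ]
 [ 0.4803 -0.2195  0.227 ]
 [ 0.4583 -0.2117  0.227 ]
 [ 0.4638 -0.1942  0.227 ]] [ 0.47215  -0.206975  0.227   ]
0.017994721448246976 -109.1397822586532
0.02334180798481559 160.4782697240798
0.018343936327844132 72.55281157671777
0.023888281646028905 -20.331467126131276
armhole2 [ 0.4982 -0.22    0.145 ]
foot [array([ 0.477 , -0.2095,  0.    ])]
tool shift cm [0.20172572 0.0465914  9.42981087] tool y ang -117.83053301971641
```

```bash
python3 -m crank '[5,0.2,0.05,0,-0.12, 5,0,0,3,-0.034, 5,0,0,3,0, 5,0,0,3,0, 5,0,0,3,0, 5,0,0,3,0, 5,0,0,0,0, 5,0,0,0,0]'
python3 - <<'E'
from h import *
w=optics.get_image('wrist')
cv2.imwrite('pics/w4.png',cv2.resize(w['color'][100:400,130:450,::-1],None,fx=2,fy=2,interpolation=cv2.INTER_CUBIC))
E
```

```text
time_s: 10.52
position: [0.472, -0.2069, 0.1712]
tool_rot: [[0.945, -0.327, -0.002], [-0.327, -0.945, 0.001], [-0.002, -0.001, -1.0]]
ft_force: [0.2, -0.9, 0.9]
grip_width: 0.0501
gripper_force: 0.0
```

View pics/w4.png

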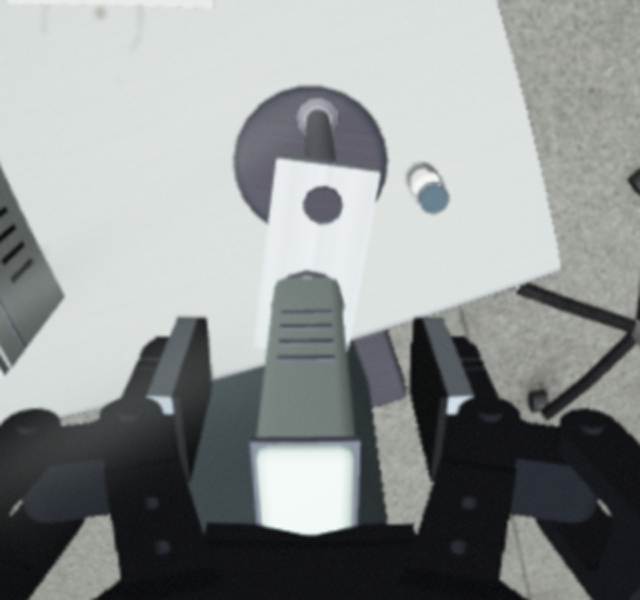

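Handle sits between the pads, centred (crop column ~309 vs. 311) and aligned. I'll close on it.

```bash
python3 -m crank '[3,0,0,0,0, 2.2,0,0,0,0, 1.5,0,0,0,0, 1.5,0,0,0,0, 1.5,0,0,0,0, 1.5,0,0,0,0, 1.5,0,0,0,0, 1.5,0,0,0,0]' 40
python3 -m crank '[1.5,0,0,0,0, 1.5,0,0,0,0, 1.5,0,0,-1,0, 1.5,0,0,-2,0, 1.5,0,0,-2,0, 1.5,0,0,-2,0, 1.5,0,0,-2,0, 1.5,0,0,-2,0]'
python3 -m crank '[1.5,0,0,-2,0, 1.5,0,0,-2,0, 1.5,0,0,-1,0, 1.5,0,0,0,0, 1.5,0,0,0,0, 1.5,0,0,0,0, 1.5,0,0,0,0, 1.5,0,0,0,0]'
python3 - <<'E'
from h import *
s=env.observe(); print(s['position'],s['q'])
for n in ['wrist','scene']:
    w=optics.get_image(n); cv2.imwrite(f'pics/{n}5.png',w['color'][:,:,::-1])
    for q in ['thermometer','stem_tip','stem_ring','handle']:
        print(n,q,[(round(d['score'],2),round(d['at'][0]*560),round(d['at'][1]*420)) for d in spotter.look_for(w,q)][:3])
    R=s['tool_rot'];g=s['position']-R[:,2]*.019
    f=wproj if n=='wrist' else proj
    for h in [-.17,-.1,-.04,.037]: print(h,f(w,g+[0,0,h]))
a=cv2.imread('pics/wrist5.png')[120:400,150:430];b=cv2.imread('pics/scene5.png')
h,wd=[int(x) for x in (proj(w,g)[1],proj(w,g)[0])];b=b[h-60:h+80,wd-70:wd+70]
cv2.imwrite('pics/c5.png',np.hstack([cv2.resize(a,(400,400)),cv2.resize(b,(400,400),interpolation=cv2.INTER_CUBIC)])); print(h,wd)
E
```

```text
time_s: 11.23
position: [0.4726, -0.2075, 0.1729]
tool_rot: [[0.945, -0.328, 0.002], [-0.328, -0.945, -0.002], [0.003, 0.001, -1.0]]
ft_force: [-1.3, 0.6, 7.1]
grip_width: 0.0179
gripper_force: 40.9
time_s: 11.9
position: [0.472, -0.2069, 0.2828]
tool_rot: [[0.945, -0.328, 0.0], [-0.328, -0.945, -0.0], [0.001, 0.0, -1.0]]
ft_force: [0.0, -0.4, -0.4]
grip_width: 0.0174
gripper_force: 39.9
time_s: 12.57
position: [0.472, -0.2069, 0.3305]
tool_rot: [[0.945, -0.328, -0.001], [-0.328, -0.945, 0.001], [-0.002, -0.0, -1.0]]
ft_force: [-0.1, 0.1, -0.5]
grip_width: 0.0175
gripper_force: 39.9
[ 0.47196759 -0.20690741  0.33053284] [-3.68524399e+01  1.52796816e+01  6.78316777e+01  3.90859831e-04
  9.69797779e+01  7.22938886e+01]
wrist thermometer [(0.79, 280, 307), (0.75, 54, 129)]
wrist stem_tip [(0.74, 52, 127)]
wrist stem_ring [(0.83, 53, 127), (0.8, 283, 304)]
wrist handle [(0.97, 283, 306), (0.63, 50, 129)]
-0.17 (np.float64(284.72249567967145), np.float64(190.97038013644206))
-0.1 (np.float64(284.6953008842039), np.float64(217.12902998620453))
-0.04 (np.float64(284.655574153894), np.float64(254.47849541335617))
0.037 (np.float64(284.547956540724), np.float64(350.9726918733622))
scene thermometer [(0.66, 301, 238)]
scene stem_tip [(0.77, 298, 237)]
scene stem_ring [(0.56, 301, 235)]
scene handle [(0.64, 300, 235)]
-0.17 (np.float64(299.6509379195506), np.float64(267.92221981504633))
-0.1 (np.float64(300.3748935018893), np.float64(249.618405989823))
-0.04 (np.float64(301.0522733681949), np.float64(232.4921688776515))
0.037 (np.float64(302.01031688141063), np.float64(208.26989539822813))
220 301
```

View pics/c5.png

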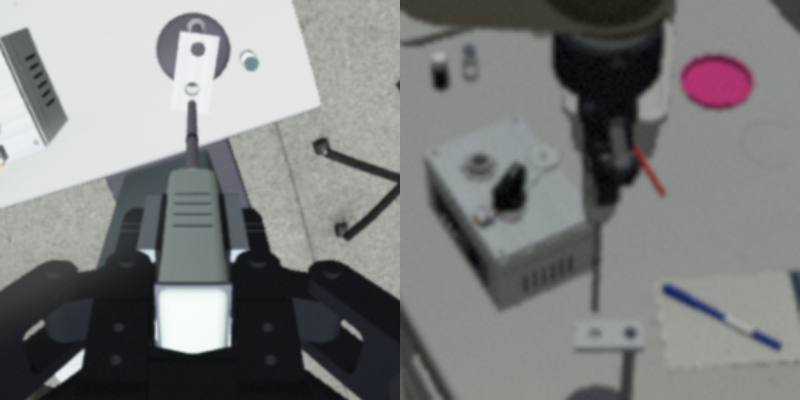

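```bash
python3 -m crank '[1.5,-0.3,-1.05,0,0, 1.5,-0.595,-2.108,0,0, 1.5,-0.595,-2.108,0,0, 1.5,-0.595,-2.108,0,0, 1.5,-0.595,-2.108,0,0, 1.5,-0.595,-2.108,0,0, 1.5,-0.595,-2.108,0,0, 1.5,-0.595,-2.108,0,0]'
python3 -m crank '[1.5,-0.595,-2.108,0,0, 1.5,-0.595,-2.108,0,0, 1.5,-0.595,-2.108,0,0, 1.5,-0.595,-2.108,0,0, 1.5,-0.3,-1.05,0,0, 1.5,0,0,1,0, 1.5,0,0,2,0, 1.5,0,0,1,0]'
python3 -m crank '[1.5,0,0,0.4,0, 1.5,0,0,0,0, 1.5,0,0,0,0, 1.5,0,0,0,0, 1.5,0,0,0,0, 1.5,0,0,0,0, 1.5,0,0,0,0, 1.5,0,0,0,0]'
python3 - <<'E'
from h import *
s=env.observe(); print(s['position'],s['q'])
w=optics.get_image('wrist');cv2.imwrite('pics/w6.png',w['color'][:,:,::-1])
p=s['position'];tip=p-s['tool_rot'][:,2]*(-.152)
print(tip,wproj(w,tip),wproj(w,(.4875,.0553,.102)))
u,v=[int(x) for x in wproj(w,tip)]
cv2.imwrite('pics/w6c.png',cv2.resize(w['color'][v-60:v+60,u-80:u+80,::-1],None,fx=5,fy=5,interpolation=cv2.INTER_CUBIC));print(u-80,v-60)
t=optics.get_image('scene');cv2.imwrite('pics/s6.png',t['color'][:,:,::-1]);print(proj(t,tip),proj(t,(.4875,.0553,.102)))
E
```

```text
time_s: 13.73
position: [0.4815, -0.0412, 0.3315]
tool_rot: [[0.945, -0.328, 0.0], [-0.328, -0.945, 0.0], [0.0, -0.0, -1.0]]
ft_force: [0.1, 0.8, -1.0]
grip_width: 0.0173
gripper_force: 39.9
time_s: 14.4
position: [0.4869, 0.0558, 0.2898]
tool_rot: [[0.945, -0.327, -0.002], [-0.327, -0.945, 0.0], [-0.002, 0.0, -1.0]]
ft_force: [-0.1, -0.1, -1.0]
grip_width: 0.0176
gripper_force: 39.9
time_s: 15.07
position: [0.4876, 0.0553, 0.2875]
tool_rot: [[0.945, -0.328, 0.0], [-0.328, -0.945, -0.0], [0.0, -0.0, -1.0]]
ft_force: [-1.1, 0.5, -1.5]
grip_width: 0.0174
gripper_force: 39.9
[0.4876289  0.05529061 0.28751741] [-7.38372384e+00  1.36540544e+01  7.70009422e+01 -1.75869923e-04
  8.93243490e+01  1.01767801e+02]
[0.48768318 0.05528311 0.13551742] (np.float64(284.62191629199816), np.float64(190.93888076268374)) (np.float64(284.66969636647843), np.float64(182.35101045319396))
204 130
(np.float64(257.9624253544537), np.float64(207.19024410892936)) (np.float64(258.37878801553074), np.float64(215.2981651136227))
```

View pics/w6c.png

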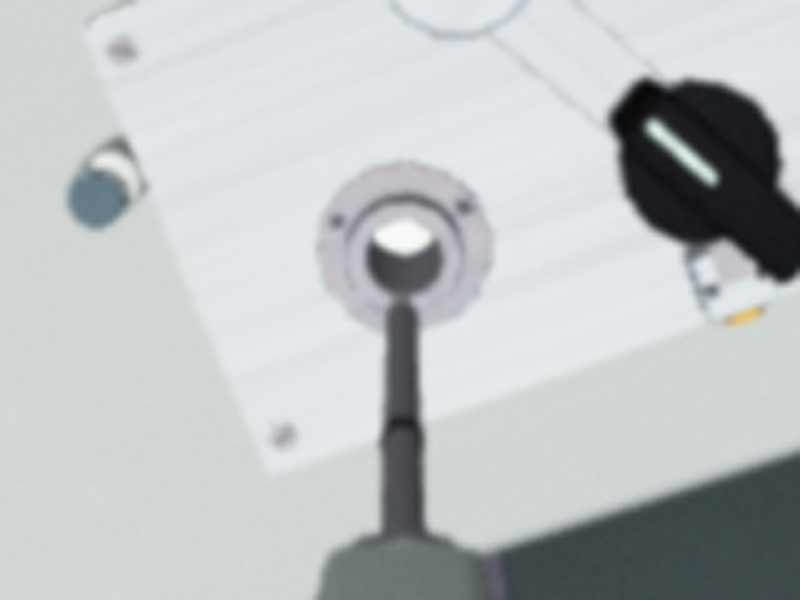

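```bash
python3 -m crank '[1.5,0.03,0,0.4,0, 1.5,0,0,0.8,0, 1.5,0,0,0.8,0, 1.5,0,0,0.8,0, 1.5,0,0,0.8,0, 1.5,0,0,0.8,0, 1.5,0,0,0.6,0, 1.5,0,0,0,0]'
python3 - <<'E'
from h import *
import h
w0=cv2.imread('pics/w6.png')
s=env.observe()
w=optics.get_image('wrist')
p=s['position'];
for off in (.150,.152,.154):
    tip=p+s['tool_rot'][:,2]*off; print(off,tip,wproj(w,tip),'ring',wproj(w,tip+[0,0,.07]),'stemtop',wproj(w,tip+[0,0,.125]))
print('port',wproj(w,(.4878,.0552,.102)))
u,v=284,195
cv2.imwrite('pics/w7c.png',cv2.resize(w['color'][v-60:v+60,u-80:u+80,::-1],None,fx=5,fy=5,interpolation=cv2.INTER_CUBIC));print(u-80,v-60)
E
```

```text
time_s: 15.83
position: [0.4874, 0.0553, 0.2359]
tool_rot: [[0.945, -0.328, -0.002], [-0.328, -0.945, 0.0], [-0.002, 0.001, -1.0]]
ft_force: [0.4, -0.6, -0.4]
grip_width: 0.0176
gripper_force: 39.9
0.15 [0.4870017  0.05532652 0.08585649] (np.float64(284.6075948249644), np.float64(191.5203045159212)) ring (np.float64(284.6444706753581), np.float64(218.02055116870045)) stemtop (np.float64(284.69133121103766), np.float64(251.89826647783332))
0.152 [0.4869967  0.05532718 0.0838565 ] (np.float64(284.6078662855222), np.float64(190.93831296101962)) ring (np.float64(284.6445305576847), np.float64(217.0661420983934)) stemtop (np.float64(284.69096933744197), np.float64(250.35900725916076))
0.154 [0.48699171 0.05532783 0.08185651] (np.float64(284.6081343187383), np.float64(190.363604243718)) ring (np.float64(284.64458917549143), np.float64(216.12658136986235)) stemtop (np.float64(284.6906129014947), np.float64(248.84874987227147))
port (np.float64(284.452965080382), np.float64(195.6857607704843))
204 135
```

View pics/w7c.png

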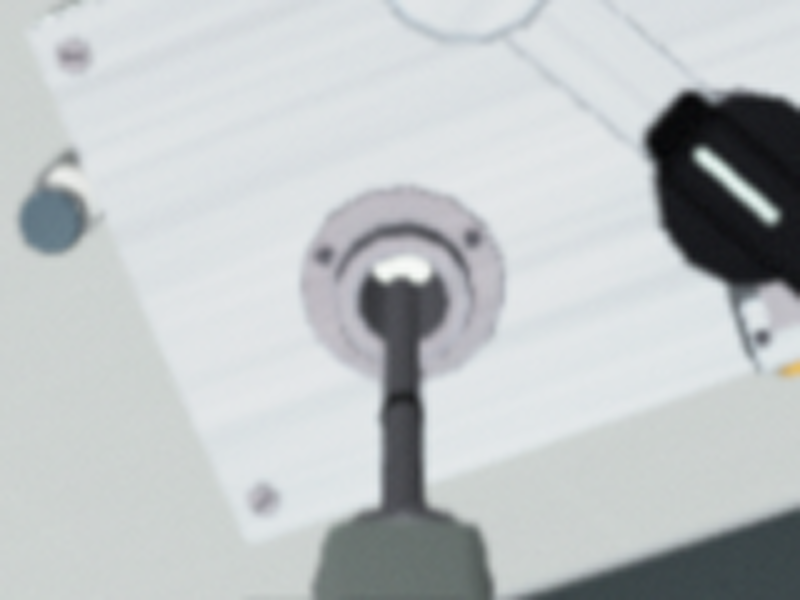

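```bash
python3 -m crank '[1.5,0.03,0,0.5,0, 1.5,0,0,0.8,0, 1.5,0,0,0.8,0, 1.5,0,0,0.8,0, 1.5,0,0,0.8,0, 1.5,0,0,0.8,0, 1.5,0,0,0.5,0, 1.5,0,0,0.3,0]'
python3 -m crank '[1.5,0,0,0,0, 1.5,0,0,0,0, 1.5,0,0,0,0, 1.5,0,0,0,0, 1.5,0,0,0,0, 1.5,0,0,0,0, 1.5,0,0,0,0, 1.5,0,0,0,0]'
python3 - <<'E'
from h import *
s=env.observe()
w=optics.get_image('wrist')
p=s['position'];
for off in (.150,.1525,.155):
    tip=p+s['tool_rot'][:,2]*off; print(off,tip,'ring',wproj(w,tip+[0,0,.07]))
print('port',wproj(w,(.4878,.0552,.102)))
u,v=284,230
a=cv2.resize(w['color'][v-40:v+40,u-53:u+53,::-1],None,fx=7.5,fy=7.5,interpolation=cv2.INTER_CUBIC);cv2.imwrite('pics/w8c.png',a)
E
```

```text
time_s: 16.55
position: [0.4879, 0.0551, 0.1834]
tool_rot: [[0.945, -0.328, -0.001], [-0.328, -0.945, 0.0], [-0.001, 0.0, -1.0]]
ft_force: [-0.8, -0.4, -1.2]
grip_width: 0.0172
gripper_force: 39.9
time_s: 17.22
position: [0.4882, 0.0551, 0.1844]
tool_rot: [[0.945, -0.328, 0.0], [-0.328, -0.945, 0.0], [0.0, -0.0, -1.0]]
ft_force: [0.1, -0.3, -0.4]
grip_width: 0.0178
gripper_force: 39.9
0.15 [0.48817322 0.05513859 0.03438184] ring (np.float64(284.58738646219405), np.float64(217.81153433850483))
0.1525 [0.48817351 0.05513868 0.03188184] ring (np.float64(284.58789842209296), np.float64(216.62287505486745))
0.155 [0.48817379 0.05513877 0.02938184] ring (np.float64(284.58840040421353), np.float64(215.45725809049276))
port (np.float64(284.6760533858539), np.float64(217.15321208605513))
```

View pics/w8c.png

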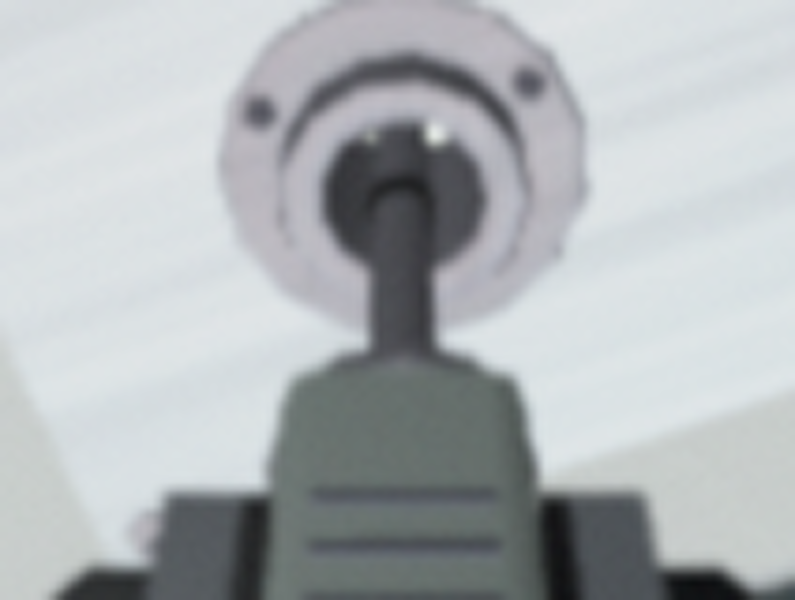

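The stem is centred in the bore (columns 402 vs. 404 px), the ring edges sit at row ~203 against bore centre 196 (under 1 mm), and nothing is touching. Handing in.

```bash
python3 -c "
from rig import env
print(env.close_job())"
```

```text
the job is handed in; nothing more can be done
None
```

I handed the job in at about 17 s: the cover is open, and the thermometer is held still and upright in the collar, centred and ring-to-rim to within about 1–2 mm by the last picture; the hand-in returned no verdict.

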